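Reopen a closed-up row of boxes and put the missing one back

ROBOT

A 7-joint arm with a two-finger parallel gripper is mounted at the origin on a cart in front of the work surface, level with it; the furniture and walls round the work are solid. World frame = base frame: x ahead of the robot, y to its left, z up, the work surface at z = 0. Lengths are in m, angles in degrees, forces in N, time in s.
With the tool pointing down it reaches from about 0.425 to 0.875 m from the base axis. Payload 4.7 kg.
Tool frame: the origin (TCP) lies midway between the tips of the shut fingers; the grasp point (between the pads) lies 19 mm behind it; z points along the fingers, y is the line along which they close (so a half turn about z gives the same grasp; the last joint's range is limited). The gripper opens to 87 mm and grips with 3 to 60 N. Pads are 19 mm wide; open, the fingers measure 117 mm over their backs; the gripper's body (75 mm by 190 mm) begins 51 mm behind the grasp point.
Start: joints at [-66.858, 18.392, -4.016, 83.108, 1.295, 78.541, -3.26], TCP at [0.247, 0.601, 0.223] pointing down, gripper open.
Joint ranges: [-163.93, 163.93], [-17.29, 119.83], [-79.2, 71.16], [3.27, 140.29], [-89.18, 269.18], [5.43, 117.66], [-154.24, 154.24]. Speed limits (degrees/s): [147.25, 147.25, 180, 180, 180, 180, 180].

INTERFACE

Orientations are given as [roll, pitch, yaw] about the fixed x, y, z axes, in that order (R = Rz(yaw) Ry(pitch) Rx(roll)).
In Python, from cell import env gives the robot as it stands.
- The arm moves only by the tool step_arm, never from a script. Its argument "moves" is a list of rows, each an object with "dp": the shift along the tool's x, y, z in mm, a list of three; "dr": the turn, a rotation vector about the tool's x, y, z in rad, a list of three; "fingers": the closure, from 0 (fully open) to 1 (shut). In form: [{"dp": [dx, dy, dz], "dr": [ax, ay, az], "fingers": fingers}, ...]. A call has exactly 5 rows; each row shifts and turns the commanded pose from where the row before left it, along the tool's axes as they then stand; what a row does not reach is not made up. A row lasts 1/8 s, in which the tool goes at most 62.5 mm and 10.7 degrees, less where a joint would pass 70% of its speed; a pose out of reach is approached as far as the arm can. A call with a gripper value outside its range is refused whole. The fingers move at their own pace and stop on an object; "squeeze" is the grip in N (left out, the last holds). Time passes only in rows, so rows that do not move let the fingers close, or fill a call up. It gives the time, the measured TCP pose, the force, the opening and the grip force at its end, in the units of the state.
- env.get_obs(): the state, without advancing time (a new reading comes with each control period).
- env.read_camera(name): name is "scene" or "side" or "wrist"; returns the picture (480x640x3 uint8, red, green, blue); there is no depth.
- env.camera_model(name): a dict with "fx", "fy", "cx", "cy" (pixels), "R" (3x3) and "t" (3): a world point X has camera coordinates R X + t. Camera axes: x right, y down, z forward; pixel columns grow to the right and rows downward; lengths in m; the calibration is good to about 2 mm. A picture is of the moment at which its call begins: read the wrist's pose just before it. camera_model takes no time and is no camera call; for the wrist camera it gives the pose at the moment of the call.
- env.sign_off(): hands the job in; it is judged then, once.
The state is a dict: "time_s": time; "qpos": joint angles; "joint_velocities": joint speeds; "effort": joint torques, N m; "tool_pos": TCP position; "tool_rot": TCP orientation; "force": force on the tool from outside, world axes, zero at the start; "wrist_torque": the same for the moment, N m; "grip_width": finger opening in m; "grasp_force": force on a finger pad.
Only numpy, scipy, OpenCV 4.12 (cv2) and the standard library are available. Lean on these libraries where they do the work, as an engineer would, in place of code of your own. Each camera call takes 0.05 s, during which the arm holds its last target. There are 200 camera calls.

TASK

One box is missing from the row in the tray and the others have closed up over its place. Slide the boxes in the tray apart, without lifting any of them out, so that each stands over its own marked field on the layout sheet (smallest to largest), then put the missing box, which stands on the table, upright on the tray floor over its field in the gap, square in the row. Leave the other things on the table where they are.

Things in the scene. Friction and masses are not known exactly. Their poses are not given: they have to be found in the camera images.
- tray: grey steel tray, fixed to the table, holding a row of boxes on end. Origin: centre of its underside; x across (away from the robot), y along the row (to the left, towards the smallest box), z up. Inside 224 mm (y) by 80 mm (x), floor top at z = 3 mm, walls 3 mm; long front and back lips 22 mm high, end walls 62 mm. Lines on its white sheet and front lip mark five adjoining fields
- field_a (a point): centre of the marked field for the 30 mm thick box, 34 mm wide along the row, on the tray floor (in the tray frame x = 0, y = +93 mm, z = 3 mm); axes as the tray's
- box_a: card box standing on its small end, 50 mm wide, 30 mm thick, 75 mm tall, at the +y end of the row in the tray. Origin: the centre of its underside. x along its width (across the tray), y along its thickness (along the row), z up. 0.08 to 0.17 kg, rigid; grip firmly (50 N); dragged in a light grip it slips or tips
- field_b (a point): centre of the marked field for the 35 mm thick box, 39 mm wide along the row, on the tray floor (in the tray frame x = 0, y = +56.5 mm, z = 3 mm); axes as the tray's
- box_b: card box standing on its small end, 58 mm wide, 35 mm thick, 90 mm tall, second from the +y end in the tray, a direct neighbour of the missing box. Origin: the centre of its underside. x along its width (across the tray), y along its thickness (along the row), z up. 0.08 to 0.17 kg, rigid; grip firmly (50 N); dragged in a light grip it slips or tips
- field_c (a point): centre of the marked field for the 40 mm thick box, 44 mm wide along the row, on the tray floor (in the tray frame x = 0, y = +15 mm, z = 3 mm); axes as the tray's. This is the field of the missing box; at the start its neighbours have slid over it
- spare_box: card box standing on its small end, 62 mm wide, 40 mm thick, 95 mm tall, standing alone on the table outside the tray, at any yaw up to about 30 degrees: the box missing from the row. Origin: the centre of its underside. x along its width (across the tray), y along its thickness (along the row), z up. 0.08 to 0.17 kg, rigid; grip firmly (50 N); dragged in a light grip it slips or tips
- field_d (a point): centre of the marked field for the 45 mm thick box, 49 mm wide along the row, on the tray floor (in the tray frame x = 0, y = -31.5 mm, z = 3 mm); axes as the tray's
- box_d: card box standing on its small end, 65 mm wide, 45 mm thick, 100 mm tall, third in the closed-up row, the other direct neighbour of the missing box. Origin: the centre of its underside. x along its width (across the tray), y along its thickness (along the row), z up. 0.08 to 0.17 kg, rigid; grip firmly (50 N); dragged in a light grip it slips or tips
- field_e (a point): centre of the marked field for the 50 mm thick box, 54 mm wide along the row, on the tray floor (in the tray frame x = 0, y = -83 mm, z = 3 mm); axes as the tray's
- box_e: card box standing on its small end, 68 mm wide, 50 mm thick, 110 mm tall, at the -y end of the row in the tray, the largest. Origin: the centre of its underside. x along its width (across the tray), y along its thickness (along the row), z up. 0.08 to 0.17 kg, rigid; grip firmly (50 N); dragged in a light grip it slips or tips
- tape_measure: tape measure, 36 x 87 x 64 mm, at the front of the table; a loose bystander, to be left alone. Origin: centre of its underside
- tub_11: round tub with a dark lid, diameter 101 mm, 73 mm high, behind the work; a loose bystander, to be left alone. Origin: centre of its underside
- tape_clear: roll of wide brown tape lying flat, diameter 93 mm, 48 mm high, behind the work on the left; a loose bystander, to be left alone. Origin: centre of its underside
- tin_5: green tin, diameter 77 mm, 127 mm high, behind the work on the right; a loose bystander, to be left alone. Origin: centre of its underside
There are look-alikes about, which are no part of the job. What is shaped like the box_b but purple or turquoise is not meant.

How it is judged:
By the outcome, as a careful person would: the job done as asked, in the order asked, and still so for the second after the job is handed in, with the robot touching nothing.
It also fails if it takes over 61 s, if anything falls off the work surface, if the arm or the gripper's body presses on something with over 40 N, if the wrist force passes 120 N, or if a joint passes its speed limit or range.

## Working session

There is one attempt and no reset: what is moved stays moved. The work goes in short steps, Python scripts to look and compute and a tool call to move; the robot and the scene stay as the last step left them, time stands still between calls to the robot, and variables do not carry over. Pictures are saved under pics/ and viewed, at most 10 in all, crops included, and the job is handed in when it is done.

Besides the shell and the picture viewer there is one more tool, called after "Emit:" as name([rows], argument=value, ...), one row to a line, values as JSON. step_arm: Moves the arm, as the interface text tells. Its arguments: {"type":"object","properties":{"moves":{"type":"array","items":{"type":"object","properties":{"dp":{"type":"array","items":{"type":"number"}},"dr":{"type":"array","items":{"type":"number"}},"fingers":{"type":"number"}}}},"squeeze":{"type":"number"}},"required":["moves"]}

```bash
ls; mkdir -p pics
python3 - <<'E'
from cell import env
import cv2,numpy as np
for n in("scene","side"):
    cv2.imwrite(f"pics/{n}0.png",env.read_camera(n)[:,:,::-1]); m=env.camera_model(n); print(n,m['fx'],np.round(-m['R'].T@m['t'],3),np.round(m['R'],2).tolist())
o=env.get_obs();print(o)
E
```

```text
pics
scene 463.2267617500833 [0.084 0.534 0.46 ] [[-0.74, -0.68, -0.01], [-0.33, 0.37, -0.87], [0.59, -0.64, -0.5]]
side 506.9048293525355 [ 0.616 -0.736  0.951] [[1.0, 0.02, -0.02], [0.01, -0.79, -0.61], [-0.03, 0.61, -0.79]]
{'time_s': 0.1, 'qpos': array([-66.8591114 ,  18.43578426,  -4.01595123,  83.16928083,
         1.29613652,  78.54078419,  -3.26122571]), 'joint_velocities': array([ 0.02319953, -0.08600721, -0.03060011, -0.17328699, -0.01046967,
        0.03859435,  0.06009676]), 'effort': array([-5.05755088e-04, -4.92572629e+01, -4.06131791e-01, -3.13395309e+01,
       -6.42095553e-02,  3.95061972e-02,  6.57460782e-05]), 'tool_pos': array([0.24684908, 0.60075572, 0.22154794]), 'tool_rot': array([-1.79899450e+02,  6.49634353e-03,  1.57668141e+02]), 'force': array([-0.39992308,  0.42915151,  0.04477794]), 'wrist_torque': array([-0.00111776,  0.02333537,  0.01028008]), 'grasp_force': 0.0, 'grip_width': 0.08698622904555936}
```

View pics/scene0.png

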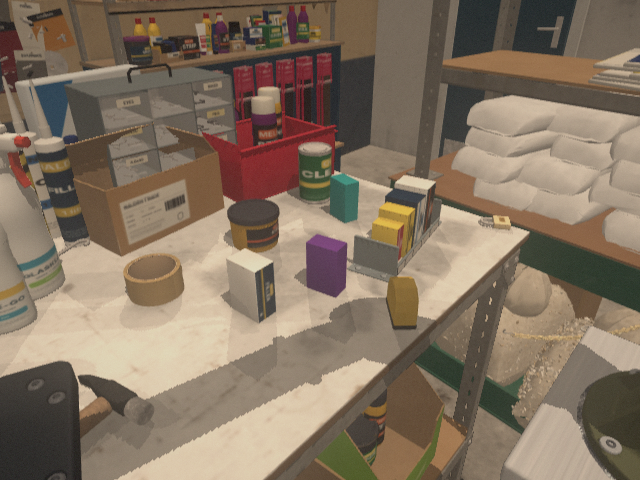

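View pics/side0.png

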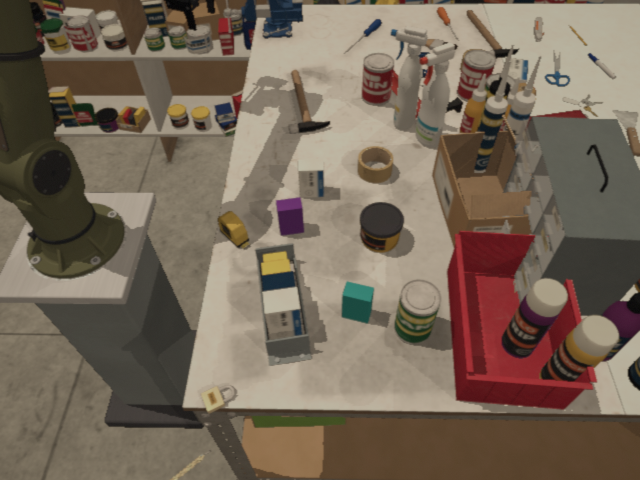

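Run:
```python
import cv2,numpy as np
s=cv2.imread("pics/side0.png");c=cv2.imread("pics/scene0.png")
f=lambda i,x,y,w,h,k:cv2.resize(i[y:y+h,x:x+w],None,fx=k,fy=k,interpolation=cv2.INTER_CUBIC)
a=f(s,245,240,75,120,5)
b=f(s,285,150,50,60,5)   # 250x300
d=f(c,215,235,85,100,3)[:300,:250]
o=np.zeros((600,625,3),np.uint8);o[:,:375]=a;o[:300,375:625]=b;o[300:,375:625]=d
cv2.imwrite("pics/crop1.png",o)
```

```text
(no output)
```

View pics/crop1.png

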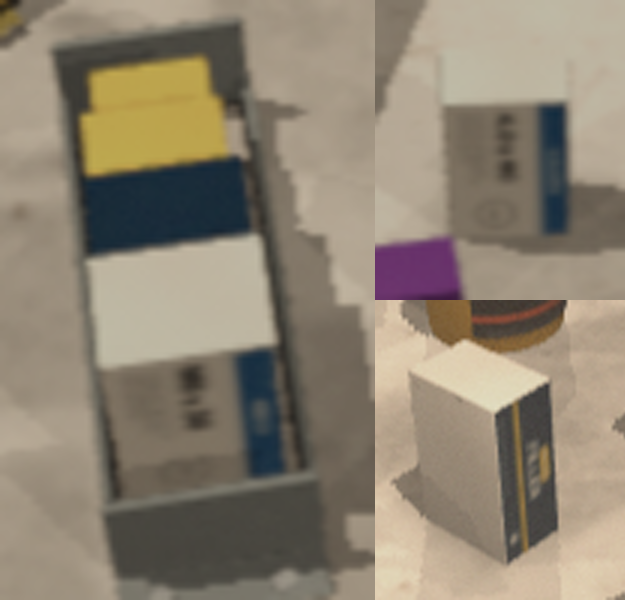

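```bash
cat > h.py <<'E'
from cell import env
import numpy as np
from scipy.optimize import least_squares
def ray(n,p,z,m=None):
    m=m or env.camera_model(n); d=m['R'].T@np.array([(p[0]-m['cx'])/m['fx'],(p[1]-m['cy'])/m['fy'],1.]); c=-m['R'].T@m['t']
    return (c+d*(z-c[2])/d[2])[:2]
def fit(loc,w,yaw0=0.):
    loc,w=np.array(loc),np.array(w)
    R=lambda a:np.array([[np.cos(a),-np.sin(a)],[np.sin(a),np.cos(a)]])
    f=lambda q:((loc@R(q[2]).T+q[:2])-w).ravel()
    r=least_squares(f,[*w.mean(0),yaw0]); return np.round(np.r_[r.x[:2]*1000,np.degrees(r.x[2])],1),np.round(1000*f(r.x).reshape(-1,2),1).tolist()
E
python3 - <<'E'
from h import *
S=lambda x,y:(245+x/5,240+y/5)
w=lambda x,y,z:ray("side",S(x,y),z)
print("tray",fit([(-.043,-.115),(.043,-.115),(-.043,.115),(.043,.115)],[w(105,512,.062),w(318,475,.062),w(55,50,.062),w(240,22,.062)]))
def b(n,W,T,z,*c):
    # far-left, far-right, near-right, near-left
    print(n,fit([(-W/2,T/2),(W/2,T/2),(W/2,-T/2),(-W/2,-T/2)],[w(*p,z) for p in c]))
b('e',.068,.05,.113,(88,262),(262,236),(277,345),(100,367))
b('d',.065,.045,.103,(83,180),(243,157),(248,235),(90,252))
b('b',.058,.035,.093,(80,115),(225,95),(228,157),(86,176))
b('a',.05,.03,.078,(88,72),(208,57),(213,95),(92,110))
D=lambda x,y,z:ray("scene",(215+(x-375)/3,235+(y-300)/3),z)
pts=[D(410,372,.095),D(462,342,.095),D(550,377,.095),D(497,410,.095),D(505,562,0),D(557,527,0)]
print(np.round(np.array(pts)*1000))
P=lambda x,y,z:ray("side",(285+(x-375)/5,150+y/5),z)
q=[P(442,52,.095),P(568,53,.095),P(568,103,.095),P(442,103,.095),P(447,235,0),P(568,235,0)]
print(np.round(np.array(q)*1000))
E
```

```text
tray (array([ 505. , -176.9,   10.9]), [[-0.9, -2.1], [2.2, -2.7], [-2.7, 2.4], [1.4, 2.4]])
e (array([ 514.6, -232.4,    9.9]), [[-0.0, 1.4], [-0.1, 0.4], [0.4, -0.2], [-0.3, -1.6]])
d (array([ 504. , -182. ,    8.9]), [[-1.2, 5.3], [-0.8, 3.5], [2.1, -3.7], [-0.2, -5.1]])
b (array([ 495.5, -141. ,    9.5]), [[0.4, 2.5], [-2.0, 1.2], [0.7, -2.0], [0.9, -1.7]])
a (array([ 489.4, -103.7,    9.5]), [[0.1, 4.9], [-1.5, 4.7], [0.0, -4.9], [1.5, -4.8]])
[[583. 187.]
 [586. 150.]
 [527. 143.]
 [524. 180.]
 [528. 180.]
 [529. 142.]]
[[526. 174.]
 [588. 174.]
 [588. 139.]
 [528. 139.]
 [526. 141.]
 [587. 141.]]
```

```bash
cat >> h.py <<'E'
from scipy.spatial.transform import Rotation as Ro
import json
def plan(target,yaw,n,fingers,start=None,nz=1):
    """rows from the current pose to target (mm, deg), tool down; rounding is carried along"""
    o=env.get_obs(); p,r=(o['tool_pos']*1000,Ro.from_euler('xyz',o['tool_rot'],degrees=True)) if start is None else (np.array(start[0],float),Ro.from_euler('xyz',[180,0,start[1]],degrees=True))
    p0=p.copy(); e=Ro.from_euler('xyz',[180,0,yaw],degrees=True); out=[]
    for i in range(n):
        k=n-i
        dp=np.round(r.inv().apply((np.array(target)-p)/k),1); dr=np.round((r.inv()*e).as_rotvec()/k,3)
        out.append({"dp":dp.tolist(),"dr":dr.tolist(),"fingers":fingers}); p=p+r.apply(dp); r=r*Ro.from_rotvec(dr)
    for i in range(0,n,5): print(json.dumps(out[i:i+5]))
E
python3 - <<'E'
from h import *
m=env.camera_model("wrist");o=env.get_obs();R=Ro.from_euler('xyz',o['tool_rot'],degrees=True)
c=-m['R'].T@m['t'];print(R.inv().apply(c-o['tool_pos']),np.round(m['R']@R.as_matrix(),2).tolist(),m['fx'])
plan([557,161,300],93,10,0)
E
```

```text
[ 0.08491675 -0.00055853 -0.16230197] [[-0.0, 1.0, -0.0], [-0.95, -0.0, -0.31], [-0.31, 0.0, 0.95]] 366.4778308154777
[{"dp": [-45.4, -28.9, -7.8], "dr": [-0.0, 0.0, 0.113], "fingers": 0}, {"dp": [-48.4, -23.6, -7.8], "dr": [-0.0, 0.0, 0.113], "fingers": 0}, {"dp": [-50.7, -18.0, -7.8], "dr": [-0.0, 0.0, 0.113], "fingers": 0}, {"dp": [-52.4, -12.2, -7.8], "dr": [-0.0, 0.0, 0.113], "fingers": 0}, {"dp": [-53.5, -6.2, -7.8], "dr": [-0.0, 0.0, 0.113], "fingers": 0}]
[{"dp": [-53.8, -0.1, -7.8], "dr": [-0.0, 0.0, 0.113], "fingers": 0}, {"dp": [-53.5, 6.0, -7.8], "dr": [-0.0, 0.0, 0.113], "fingers": 0}, {"dp": [-52.5, 12.0, -7.8], "dr": [-0.0, 0.001, 0.113], "fingers": 0}, {"dp": [-50.8, 17.8, -7.8], "dr": [-0.0, 0.0, 0.112], "fingers": 0}, {"dp": [-48.4, 23.3, -7.8], "dr": [-0.001, 0.001, 0.113], "fingers": 0}]
```

Emit:
step_arm([
  {"dp":[-45.4,-28.9,-7.8],"dr":[0,0,0.113],"fingers":0},
  {"dp":[-48.4,-23.6,-7.8],"dr":[0,0,0.113],"fingers":0},
  {"dp":[-50.7,-18,-7.8],"dr":[0,0,0.113],"fingers":0},
  {"dp":[-52.4,-12.2,-7.8],"dr":[0,0,0.113],"fingers":0},
  {"dp":[-53.5,-6.2,-7.8],"dr":[0,0,0.113],"fingers":0},
])

```text
time_s: 0.72
tool_pos: [0.4028, 0.3795, 0.2615]
tool_rot: [-180.0, 0.0, 125.1]
force: [0.4, 0.1, -0.5]
grip_width: 0.087
grasp_force: 0.0
```

Emit:
step_arm([
  {"dp":[-53.8,0,-7.8],"dr":[0,0,0.113],"fingers":0},
  {"dp":[-53.5,6,-7.8],"dr":[0,0,0.113],"fingers":0},
  {"dp":[-52.5,12,-7.8],"dr":[0,0,0.113],"fingers":0},
  {"dp":[-50.8,17.8,-7.8],"dr":[0,0,0.113],"fingers":0},
  {"dp":[-48.4,23.3,-7.8],"dr":[0,0,0.113],"fingers":0},
])

```text
time_s: 1.35
tool_pos: [0.5577, 0.1599, 0.3005]
tool_rot: [-180.0, -0.0, 92.7]
force: [1.5, 0.3, -0.8]
grip_width: 0.0872
grasp_force: 0.0
```

Run:
```python
from h import *
import cv2,pickle
o=env.get_obs();print(o['time_s'],o['tool_pos'],o['tool_rot'],o['joint_velocities'].round(1))
m=env.camera_model("wrist");i=env.read_camera("wrist")[:,:,::-1];cv2.imwrite("pics/w0.png",i);pickle.dump(m,open("w0.pkl","wb"))
plan([515,-140,300],100.5,10,0)
```

```text
1.35 [0.55772545 0.15987793 0.30052061] [-1.79982381e+02 -3.89505558e-03  9.27180038e+01] [ 25.5  16.   23.  -22.4  -8.4   8.5  -3.5]
[{"dp": [-28.9, -5.7, 0.3], "dr": [0.0, 0.001, -0.015], "fingers": 0}, {"dp": [-28.8, -6.1, 0.3], "dr": [0.0, 0.001, -0.015], "fingers": 0}, {"dp": [-28.7, -6.5, 0.2], "dr": [0.001, 0.0, -0.015], "fingers": 0}, {"dp": [-28.6, -7.0, 0.2], "dr": [0.0, 0.001, -0.015], "fingers": 0}, {"dp": [-28.5, -7.4, 0.2], "dr": [0.001, 0.0, -0.015], "fingers": 0}]
[{"dp": [-28.4, -7.8, 0.2], "dr": [0.0, 0.001, -0.015], "fingers": 0}, {"dp": [-28.3, -8.2, 0.2], "dr": [0.001, 0.0, -0.015], "fingers": 0}, {"dp": [-28.1, -8.7, 0.2], "dr": [0.0, 0.001, -0.015], "fingers": 0}, {"dp": [-28.0, -9.1, 0.2], "dr": [0.001, 0.0, -0.015], "fingers": 0}, {"dp": [-27.9, -9.5, 0.2], "dr": [0.0, 0.001, -0.015], "fingers": 0}]
```

Emit:
step_arm([
  {"dp":[-36,-7,0],"dr":[0,0,-0.019],"fingers":0},
  {"dp":[-36,-7.5,0],"dr":[0,0,-0.019],"fingers":0},
  {"dp":[-36,-8,0],"dr":[0,0,-0.019],"fingers":0},
  {"dp":[-36,-9,0],"dr":[0,0,-0.019],"fingers":0},
  {"dp":[-36,-9.5,0],"dr":[0,0,-0.019],"fingers":0},
])

```text
time_s: 2.02
tool_pos: [0.5317, -0.0225, 0.3001]
tool_rot: [-180.0, -0.0, 98.4]
force: [1.1, -0.6, 0.2]
grip_width: 0.087
grasp_force: 0.0
```

Emit:
step_arm([
  {"dp":[-35,-10,0],"dr":[0,0,-0.019],"fingers":0},
  {"dp":[-35,-11,0],"dr":[0,0,-0.019],"fingers":0},
  {"dp":[-35,-12,0],"dr":[0,0,0],"fingers":0},
  {"dp":[0,0,0],"dr":[0,0,0],"fingers":0},
  {"dp":[0,0,0],"dr":[0,0,0],"fingers":0},
])

```text
time_s: 2.65
tool_pos: [0.517, -0.1296, 0.3002]
tool_rot: [-180.0, -0.1, 100.6]
force: [1.4, 0.6, -0.6]
grip_width: 0.087
grasp_force: 0.0
```

Run:
```python
from h import *
import cv2,pickle
o=env.get_obs();print(o['time_s'],o['tool_pos'],o['tool_rot'],o['joint_velocities'].round(1))
m=env.camera_model("wrist");i=env.read_camera("wrist")[:,:,::-1];cv2.imwrite("pics/w1.png",i);pickle.dump(m,open("w1.pkl","wb"))
m0=pickle.load(open("w0.pkl","rb"));
uv=lambda m,X:(lambda c:(m['fx']*c[0]/c[2]+m['cx'],m['fy']*c[1]/c[2]+m['cy']))(m['R']@np.array(X)+m['t'])
print([uv(m0,(.557+a,.161+b,.05)) for a,b in((-.06,.05),(.06,-.05))],uv(m,(.49,-.06,.05)),uv(m,(.53,-.29,.05)))
```

```text
2.65 [ 0.51703275 -0.1296188   0.30022933] [-1.79986978e+02 -5.29365977e-02  1.00587111e+02] [-0.8  0.2 -1.  -0.  -0.  -0.   0.1]
[(np.float64(274.2466055095893), np.float64(146.65871833442395)), (np.float64(375.26346366392517), np.float64(237.97472795898219))] (np.float64(314.5437769780033), np.float64(128.384322982159)) (np.float64(314.20453437533274), np.float64(318.94089144390273))
```

View pics/w1.png

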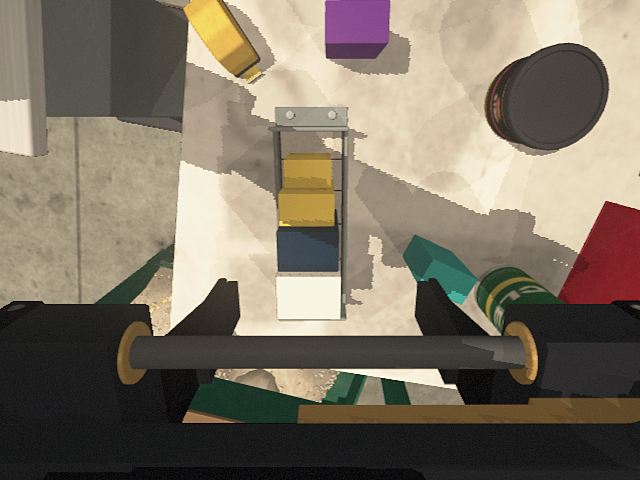

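Run:
```python
import cv2,numpy as np
f=lambda i,x,y,w,h,k:cv2.resize(i[y:y+h,x:x+w],None,fx=k,fy=k,interpolation=cv2.INTER_CUBIC)
s=cv2.imread("pics/w1.png");a=cv2.imread("pics/w0.png")
cv2.imwrite("pics/c2.png",np.hstack([f(s,265,95,100,150,4),f(s,265,180,100,150,4)]))
cv2.imwrite("pics/c3.png",f(a,250,110,150,150,4))
```

```text
(no output)
```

View pics/c2.png

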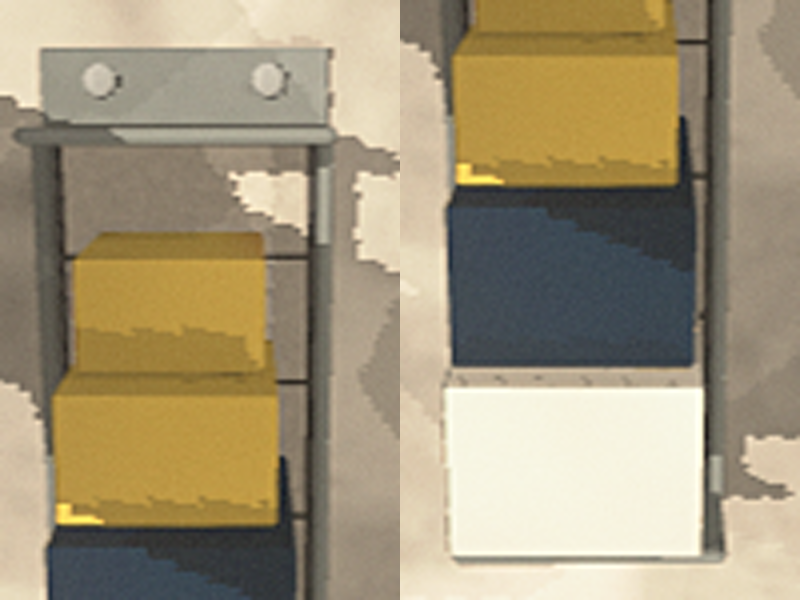

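View pics/c3.png

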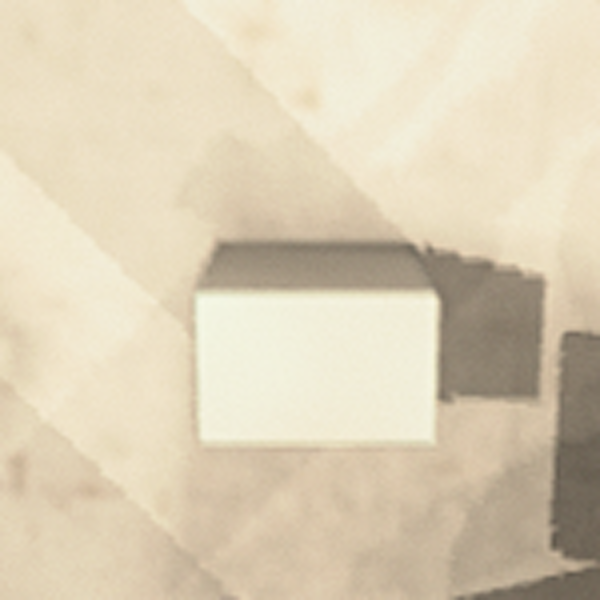

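Run:
```python
from h import *
import pickle
m=pickle.load(open("w1.pkl","rb"));m0=pickle.load(open("w0.pkl","rb"))
def W(x,y,z):
    x,y,oy=(x,y,95) if x<400 else (x-400,y,180)
    return ray(0,(265+(x+.5)/4-.5,oy+(y+.5)/4-.5),z,m)
def b(n,Wd,T,c,w): print(n,fit([(-Wd/2,T/2),(Wd/2,T/2),(Wd/2,-T/2),(-Wd/2,-T/2)],[w(p) for p in c]))
b('a',.05,.03,[(78,258),(265,258),(267,373),(76,373)],lambda p:W(*p,.078))
b('b',.058,.035,[(55,393),(275,393),(277,525),(57,525)],lambda p:W(*p,.093))
b('d',.065,.045,[(447,208),(694,208),(693,366),(453,366)],lambda p:W(*p,.103))
b('e',.068,.05,[(445,388),(703,388),(700,556),(455,556)],lambda p:W(*p,.113))
b('spare',.062,.04,[(195,290),(440,290),(436,443),(200,443)],lambda p:ray(0,(250+(p[0]+.5)/4-.5,110+(p[1]+.5)/4-.5),.095,m0))
f=lambda x,y,z:(W(x,y,z)*1000).round(1)
L=[f(308,257,.003),f(308,381,.003),f(308,516,.003),f(707,176,.003),f(705,316,.003)]
print("lines",L,f(66,257,.003))
print("rim+y",f(18,135,.062),f(333,135,.062),"lip R outer",f(330,200,.022),f(724,555,.022),"lipL",f(36,160,.022),f(44,440,.022))
```

```text
a (array([ 491.4, -105.2,   10.3]), [[-1.0, -0.1], [0.7, 0.0], [-0.1, -0.1], [0.4, 0.2]])
b (array([ 496.6, -139.8,   10.5]), [[-0.9, -0.2], [0.9, 0.1], [0.1, 0.1], [-0.1, 0.1]])
d (array([ 505.7, -181.6,   10.5]), [[-0.9, 0.4], [0.7, 0.6], [0.7, -0.4], [-0.5, -0.6]])
e (array([ 515.4, -229.2,   10.6]), [[-0.5, 0.2], [0.5, 0.4], [0.9, -0.1], [-0.9, -0.5]])
spare (array([559.4, 162.4,   2.8]), [[-0.1, -0.0], [0.2, 0.1], [0.2, 0.0], [-0.4, -0.1]])
lines [array([527.8, -91. ]), array([ 535.4, -128.9]), array([ 544.1, -172.5]), array([ 543.7, -172.5]), array([ 552.6, -220.6])] [ 454.4 -104.7]
rim+y [443.5 -68.4] [524.7 -53.2] lip R outer [529.9 -71.9] [ 573.9 -297.8] lipL [443.8 -76.5] [ 457.8 -158.3]
```

The white box with the navy spine (scene 250,283, side 312,178) is the spare: it stands alone and its size fits. The purple box (scene 326,265) and turquoise box (scene 344,198) are the look-alikes. The tray's centre is at about (505,-172) mm with yaw 10.6°. The boxes stand at tray y = 69, 34, -9 and -58, with e and d in reverse order along the camera view.

Emit:
step_arm([
  {"dp":[-33,-6.5,35],"dr":[0,0,0],"fingers":0},
  {"dp":[-32.5,-6.5,35],"dr":[0,0,0],"fingers":0},
  {"dp":[-32,-6.5,35],"dr":[0,0,0],"fingers":0},
  {"dp":[0,0,30],"dr":[0,0,0],"fingers":0},
  {"dp":[0,0,20],"dr":[0,0,0],"fingers":0},
], squeeze=50)

```text
time_s: 3.32
tool_pos: [0.5155, -0.2285, 0.1435]
tool_rot: [-179.9, -0.1, 100.6]
force: [0.2, 0.8, -0.1]
grip_width: 0.0872
grasp_force: 0.0
```

```bash
cat >> h.py <<'E'
def tf(p=None):
    """tool in the tray frame, mm"""
    p=env.get_obs()['tool_pos']*1000 if p is None else np.array(p); a=np.radians(10.6); d=p[:2]-[505.3,-172.5]
    return np.round([d@[np.cos(a),np.sin(a)],d@[-np.sin(a),np.cos(a)],p[2]],1)
E
python3 -c "
from h import *
print(tf(),tf([517.03,-129.62,300]),env.get_obs()['tool_rot'])"
```

```text
[ -0.3 -56.9 143.5] [ 19.4  40.  300. ] [-1.79882883e+02 -7.86248569e-02  1.00637096e+02]
```

Emit:
step_arm([
  {"dp":[-0.5,0,30],"dr":[0,0,0],"fingers":0},
  {"dp":[0,0,30],"dr":[0,0,0],"fingers":0},
  {"dp":[0,0,25],"dr":[0,0,0],"fingers":0},
  {"dp":[0,0,0],"dr":[0,0,0],"fingers":0},
  {"dp":[0,0,0],"dr":[0,0,0],"fingers":0.2},
])

```text
time_s: 3.95
tool_pos: [0.5167, -0.23, 0.0614]
tool_rot: [179.9, 0.0, 100.6]
force: [0.3, 0.5, 0.1]
grip_width: 0.0823
grasp_force: 0.0
```

Emit:
step_arm([
  {"dp":[0,0,0],"dr":[0,0,0],"fingers":0.3},
  {"dp":[0,0,0],"dr":[0,0,0],"fingers":0.4},
  {"dp":[0,0,0],"dr":[0,0,0],"fingers":0.6},
  {"dp":[0,0,0],"dr":[0,0,0],"fingers":0.6},
  {"dp":[0,0,0],"dr":[0,0,0],"fingers":0.6},
])

```text
time_s: 4.58
tool_pos: [0.5166, -0.2307, 0.0616]
tool_rot: [179.9, 0.0, 100.5]
force: [-0.2, 1.6, 7.0]
grip_width: 0.0678
grasp_force: 50.0
```

```bash
python3 -c "
from h import *
o=env.get_obs();print(tf(),o['grip_width'],o['grasp_force'],o['force'])"
```

```text
[  0.4 -59.2  61.6] 0.06777196092830737 49.99561053235084 [-0.17481838  1.59665992  7.04257507]
```

Emit:
step_arm([
  {"dp":[-6,0,0],"dr":[0,0,0],"fingers":0.6},
  {"dp":[-7,0,0],"dr":[0,0,0],"fingers":0.6},
  {"dp":[-7,0,0],"dr":[0,0,0],"fingers":0.6},
  {"dp":[-5.4,0,0],"dr":[0,0,0],"fingers":0.6},
  {"dp":[0,0,0],"dr":[0,0,0],"fingers":0.6},
])

```text
time_s: 5.2
tool_pos: [0.5218, -0.2548, 0.0617]
tool_rot: [179.9, -0.0, 100.6]
force: [0.4, 1.8, 7.3]
grip_width: 0.068
grasp_force: 50.0
```

Emit:
step_arm([
  {"dp":[0,0,0],"dr":[0,0,0],"fingers":0.6},
  {"dp":[0,0,0],"dr":[0,0,0],"fingers":0.6},
  {"dp":[0,0,0],"dr":[0,0,0],"fingers":0.3},
  {"dp":[0,0,0],"dr":[0,0,0],"fingers":0.1},
  {"dp":[0,0,0],"dr":[0,0,0],"fingers":0},
])

```text
time_s: 5.82
tool_pos: [0.5201, -0.2555, 0.0603]
tool_rot: [-180.0, -0.0, 100.5]
force: [-0.9, 0.2, -0.1]
grip_width: 0.0806
grasp_force: 0.0
```

Emit:
step_arm([
  {"dp":[0,0,0],"dr":[0,0,0],"fingers":0},
  {"dp":[0,0,-20],"dr":[0,0,0],"fingers":0},
  {"dp":[0,0,-30],"dr":[0,0,0],"fingers":0},
  {"dp":[0,0,-30],"dr":[0,0,0],"fingers":0},
  {"dp":[0,0,0],"dr":[0,0,0],"fingers":0},
])

```text
time_s: 6.45
tool_pos: [0.5224, -0.2567, 0.1444]
tool_rot: [179.7, 0.2, 100.5]
force: [0.1, 0.4, -0.3]
grip_width: 0.087
grasp_force: 0.0
```

```bash
python3 -c "
from h import *
o=env.get_obs();print(tf(),o['tool_rot'],o['grip_width'],o['grasp_force'],o['force'])"
```

```text
[  1.3 -85.9 144.4] [1.79665304e+02 1.56773127e-01 1.00525313e+02] 0.08701570164394569 0.0 [ 0.09206533  0.36802085 -0.30608028]
```

Emit:
step_arm([
  {"dp":[38,-0.5,0],"dr":[0,0,0],"fingers":0},
  {"dp":[38,-0.5,0],"dr":[0,0,0],"fingers":0},
  {"dp":[0,0,20],"dr":[0,0,0],"fingers":0},
  {"dp":[0,0,0],"dr":[0,0,0],"fingers":0},
  {"dp":[0,0,0],"dr":[0,0,0],"fingers":0},
])

```text
time_s: 7.08
tool_pos: [0.5056, -0.1817, 0.1209]
tool_rot: [180.0, 0.0, 100.5]
force: [0.3, -0.6, 0.8]
grip_width: 0.0869
grasp_force: 0.0
```

```bash
python3 -c "
from h import *
o=env.get_obs();print(tf(),o['tool_rot'])"
```

```text
[ -1.4  -9.1 120.9] [1.79998098e+02 2.66952268e-02 1.00481352e+02]
```

Emit:
step_arm([
  {"dp":[0,0.8,20],"dr":[0,0,0],"fingers":0},
  {"dp":[0,0,20],"dr":[0,0,0],"fingers":0},
  {"dp":[0,0,20],"dr":[0,0,0],"fingers":0},
  {"dp":[0,0,0],"dr":[0,0,0],"fingers":0.1},
  {"dp":[0,0,0],"dr":[0,0,0],"fingers":0.2},
])

```text
time_s: 7.7
tool_pos: [0.507, -0.1815, 0.0616]
tool_rot: [179.9, 0.0, 100.5]
force: [0.2, -0.1, 0.3]
grip_width: 0.0753
grasp_force: 0.0
```

Emit:
step_arm([
  {"dp":[0,0,0],"dr":[0,0,0],"fingers":0.3},
  {"dp":[0,0,0],"dr":[0,0,0],"fingers":0.4},
  {"dp":[0,0,0],"dr":[0,0,0],"fingers":0.6},
  {"dp":[0,0,0],"dr":[0,0,0],"fingers":0.6},
  {"dp":[0,0,0],"dr":[0,0,0],"fingers":0.6},
])

```text
time_s: 8.32
tool_pos: [0.507, -0.1812, 0.0616]
tool_rot: [179.9, 0.0, 100.5]
force: [-0.7, -0.3, 5.9]
grip_width: 0.0649
grasp_force: 50.0
```

Emit:
step_arm([
  {"dp":[-5,0,0],"dr":[0,0,0],"fingers":0.6},
  {"dp":[-6.5,0,0],"dr":[0,0,0],"fingers":0.6},
  {"dp":[-6.5,0,0],"dr":[0,0,0],"fingers":0.6},
  {"dp":[-4.4,0,0],"dr":[0,0,0],"fingers":0.6},
  {"dp":[0,0,0],"dr":[0,0,0],"fingers":0.6},
])

```text
time_s: 8.95
tool_pos: [0.5118, -0.2018, 0.0616]
tool_rot: [179.9, -0.1, 100.6]
force: [0.1, 1.6, 7.0]
grip_width: 0.0646
grasp_force: 50.0
```

```bash
python3 -c "
from h import *
o=env.get_obs();print(tf(),o['tool_rot'],o['grip_width'],o['force'])"
```

```text
[  1.  -30.   61.6] [ 1.79850426e+02 -7.15252855e-02  1.00570658e+02] 0.06458031751162359 [0.13614355 1.55020992 7.02777514]
```

Emit:
step_arm([
  {"dp":[-0.7,0,0],"dr":[0,0,0],"fingers":0.6},
  {"dp":[0,0,0],"dr":[0,0,0],"fingers":0.6},
  {"dp":[0,0,0],"dr":[0,0,0],"fingers":0.3},
  {"dp":[0,0,0],"dr":[0,0,0],"fingers":0.1},
  {"dp":[0,0,0],"dr":[0,0,0],"fingers":0},
])

```text
time_s: 9.57
tool_pos: [0.5104, -0.2035, 0.0603]
tool_rot: [-180.0, 0.0, 100.5]
force: [-0.4, -0.1, 0.3]
grip_width: 0.0772
grasp_force: 0.0
```

Emit:
step_arm([
  {"dp":[0,0,0],"dr":[0,0,0],"fingers":0},
  {"dp":[0,0,-25],"dr":[0,0,0],"fingers":0},
  {"dp":[0,0,-35],"dr":[0,0,0],"fingers":0},
  {"dp":[45,-0.5,0],"dr":[0,0,0],"fingers":0},
  {"dp":[50,-0.5,0],"dr":[0,0,0],"fingers":0},
])

```text
time_s: 10.2
tool_pos: [0.4921, -0.1102, 0.1209]
tool_rot: [179.9, 0.0, 100.4]
force: [0.6, 0.8, -0.1]
grip_width: 0.0871
grasp_force: 0.0
```

Emit:
step_arm([
  {"dp":[3.5,0,0],"dr":[0,0,0],"fingers":0},
  {"dp":[0,0,15],"dr":[0,0,0],"fingers":0},
  {"dp":[0,0,0],"dr":[0,0,0],"fingers":0},
  {"dp":[0,0,0],"dr":[0,0,0],"fingers":0},
  {"dp":[0,0,0],"dr":[0,0,0],"fingers":0},
])

```text
time_s: 10.82
tool_pos: [0.4917, -0.1077, 0.1056]
tool_rot: [180.0, 0.0, 100.5]
force: [0.2, -0.5, 0.3]
grip_width: 0.0868
grasp_force: 0.0
```

```bash
python3 -c "
from h import *
o=env.get_obs();print(tf(),o['tool_rot'],o['grip_width'],o['force'])"
```

```text
[ -1.4  66.2 105.6] [1.79991530e+02 2.33629486e-02 1.00460974e+02] 0.08680122496724828 [ 0.21057568 -0.45533533  0.27914696]
```

Emit:
step_arm([
  {"dp":[2,1,20],"dr":[0,0,0],"fingers":0},
  {"dp":[0,0,20],"dr":[0,0,0],"fingers":0.1},
  {"dp":[0,0,18],"dr":[0,0,0],"fingers":0.2},
  {"dp":[0,0,0],"dr":[0,0,0],"fingers":0.3},
  {"dp":[0,0,0],"dr":[0,0,0],"fingers":0.35},
])

```text
time_s: 11.45
tool_pos: [0.4927, -0.1049, 0.0481]
tool_rot: [179.9, 0.0, 100.5]
force: [0.8, -2.2, 0.9]
grip_width: 0.0602
grasp_force: 0.0
```

Emit:
step_arm([
  {"dp":[0,0,0],"dr":[0,0,0],"fingers":0.4},
  {"dp":[0,0,0],"dr":[0,0,0],"fingers":0.5},
  {"dp":[0,0,0],"dr":[0,0,0],"fingers":0.7},
  {"dp":[0,0,0],"dr":[0,0,0],"fingers":0.7},
  {"dp":[0,0,0],"dr":[0,0,0],"fingers":0.7},
])

```text
time_s: 12.08
tool_pos: [0.4925, -0.1048, 0.0481]
tool_rot: [180.0, -0.0, 100.5]
force: [-2.4, -1.2, 5.1]
grip_width: 0.0498
grasp_force: 50.0
```

```bash
python3 -c "
from h import *
o=env.get_obs();print(tf(),o['tool_rot'],o['grip_width'],o['force'])"
```

```text
[-0.2 68.9 48.1] [ 1.79966560e+02 -4.59033843e-03  1.00540741e+02] 0.04983732354802867 [-2.44758357 -1.17013118  5.14357702]
```

Emit:
step_arm([
  {"dp":[6,0,0],"dr":[0,0,0],"fingers":0.7},
  {"dp":[7,0,0],"dr":[0,0,0],"fingers":0.7},
  {"dp":[7,0,0],"dr":[0,0,0],"fingers":0.7},
  {"dp":[5,0,0],"dr":[0,0,0],"fingers":0.7},
  {"dp":[0,0,0],"dr":[0,0,0],"fingers":0.7},
])

```text
time_s: 12.7
tool_pos: [0.4887, -0.079, 0.0481]
tool_rot: [179.9, -0.0, 100.6]
force: [1.5, -1.2, 5.9]
grip_width: 0.0495
grasp_force: 50.0
```

Emit:
step_arm([
  {"dp":[0,0,0],"dr":[0,0,0],"fingers":0.7},
  {"dp":[0,0,0],"dr":[0,0,0],"fingers":0.5},
  {"dp":[0,0,0],"dr":[0,0,0],"fingers":0.3},
  {"dp":[0,0,0],"dr":[0,0,0],"fingers":0.1},
  {"dp":[0,0,0],"dr":[0,0,0],"fingers":0},
])

```text
time_s: 13.32
tool_pos: [0.4868, -0.0796, 0.047]
tool_rot: [-179.9, -0.0, 100.6]
force: [0.1, 1.0, 0.4]
grip_width: 0.0717
grasp_force: 0.0
```

Emit:
step_arm([
  {"dp":[0,0,-25],"dr":[0,0,0],"fingers":0},
  {"dp":[0,0,-40],"dr":[0,0,0],"fingers":0},
  {"dp":[-29,0,0],"dr":[0,0,0],"fingers":0},
  {"dp":[-30,0,0],"dr":[0,0,0],"fingers":0},
  {"dp":[0,0,0],"dr":[0,0,0],"fingers":0},
])

```text
time_s: 13.95
tool_pos: [0.498, -0.1405, 0.1125]
tool_rot: [-180.0, 0.1, 100.3]
force: [-0.8, 0.4, -0.2]
grip_width: 0.087
grasp_force: 0.0
```

```bash
python3 -c "
from h import *
o=env.get_obs();print(tf(),o['tool_rot'],o['grip_width'],o['force'])"
```

```text
[ -1.3  32.8 112.5] [-1.79974347e+02  5.64986397e-02  1.00306361e+02] 0.08701621020957807 [-0.75398301  0.39270867 -0.19086401]
```

Emit:
step_arm([
  {"dp":[0.8,1.2,22],"dr":[0,0,-0.004],"fingers":0},
  {"dp":[0,0,22],"dr":[0,0,0],"fingers":0},
  {"dp":[0,0,20],"dr":[0,0,0],"fingers":0.1},
  {"dp":[0,0,0],"dr":[0,0,0],"fingers":0.2},
  {"dp":[0,0,0],"dr":[0,0,0],"fingers":0.3},
])

```text
time_s: 14.58
tool_pos: [0.4998, -0.1366, 0.0491]
tool_rot: [180.0, -0.0, 100.8]
force: [0.6, -0.1, 0.5]
grip_width: 0.0672
grasp_force: 0.0
```

Emit:
step_arm([
  {"dp":[0,0,0],"dr":[0,0,0],"fingers":0.4},
  {"dp":[0,0,0],"dr":[0,0,0],"fingers":0.5},
  {"dp":[0,0,0],"dr":[0,0,0],"fingers":0.7},
  {"dp":[0,0,0],"dr":[0,0,0],"fingers":0.7},
  {"dp":[0,0,0],"dr":[0,0,0],"fingers":0.7},
])

```text
time_s: 15.2
tool_pos: [0.4999, -0.1371, 0.0493]
tool_rot: [179.9, -0.0, 100.8]
force: [-1.9, -0.3, 4.9]
grip_width: 0.0578
grasp_force: 50.0
```

Emit:
step_arm([
  {"dp":[5,0,0],"dr":[0,0,0],"fingers":0.7},
  {"dp":[6.5,0,0],"dr":[0,0,0],"fingers":0.7},
  {"dp":[6.5,0,0],"dr":[0,0,0],"fingers":0.7},
  {"dp":[5,0,0],"dr":[0,0,0],"fingers":0.7},
  {"dp":[0,0,0],"dr":[0,0,0],"fingers":0.7},
])

```text
time_s: 15.82
tool_pos: [0.4963, -0.1138, 0.0493]
tool_rot: [179.9, 0.0, 100.8]
force: [1.0, -1.0, 6.1]
grip_width: 0.0576
grasp_force: 50.0
```

Emit:
step_arm([
  {"dp":[0,0,0],"dr":[0,0,0],"fingers":0.7},
  {"dp":[0,0,0],"dr":[0,0,0],"fingers":0.5},
  {"dp":[0,0,0],"dr":[0,0,0],"fingers":0.3},
  {"dp":[0,0,0],"dr":[0,0,0],"fingers":0.1},
  {"dp":[0,0,0],"dr":[0,0,0],"fingers":0},
])

```text
time_s: 16.45
tool_pos: [0.4943, -0.1138, 0.0479]
tool_rot: [-179.9, -0.1, 100.8]
force: [0.3, -0.3, -0.2]
grip_width: 0.0736
grasp_force: 0.0
```

Emit:
step_arm([
  {"dp":[0,0,-25],"dr":[0,0,0],"fingers":0},
  {"dp":[0,0,-50],"dr":[0,0,0],"fingers":0},
  {"dp":[-10,0,-60],"dr":[0,0,0],"fingers":0},
  {"dp":[-20,0,-60],"dr":[0,0,0],"fingers":0},
  {"dp":[0,0,0],"dr":[0,0,0],"fingers":0},
])

```text
time_s: 17.08
tool_pos: [0.5031, -0.1461, 0.2476]
tool_rot: [179.5, 0.1, 100.6]
force: [-0.0, 0.1, -0.9]
grip_width: 0.0873
grasp_force: 0.0
```

Run:
```python
from h import *
import cv2,pickle
o=env.get_obs();print(o['time_s'],tf(),o['tool_rot'],o['joint_velocities'].round(1))
m=env.camera_model("wrist");i=env.read_camera("wrist")[:,:,::-1];cv2.imwrite("pics/w2.png",i);pickle.dump(m,open("w2.pkl","wb"))
a=np.radians(10.6)
uv=lambda X:(lambda c:(m['fx']*c[0]/c[2]+m['cx'],m['fy']*c[1]/c[2]+m['cy']))(m['R']@np.array(X)+m['t'])
T=lambda x,y,z:uv((.5053+x*np.cos(a)-y*np.sin(a),-.1725+x*np.sin(a)+y*np.cos(a),z))
print(np.round(T(-.043,.115,.062)),np.round(T(.043,-.115,.062)))
x0,y0=[int(v)-12 for v in T(-.043,.115,.062)]
f=lambda y:cv2.resize(i[y:y+150,x0:x0+100],None,fx=4,fy=4,interpolation=cv2.INTER_CUBIC)
print(x0,y0);cv2.imwrite("pics/c4.png",np.hstack([f(y0),f(y0+80)]))
```

```text
17.075 [  2.7  26.3 247.6] [1.79511200e+02 1.33529336e-01 1.00611721e+02] [-0.6  2.1 -1.5  6.1 -1.3 -1.5 -0.3]
[275. 112.] [363. 334.]
262 99
```

View pics/c4.png

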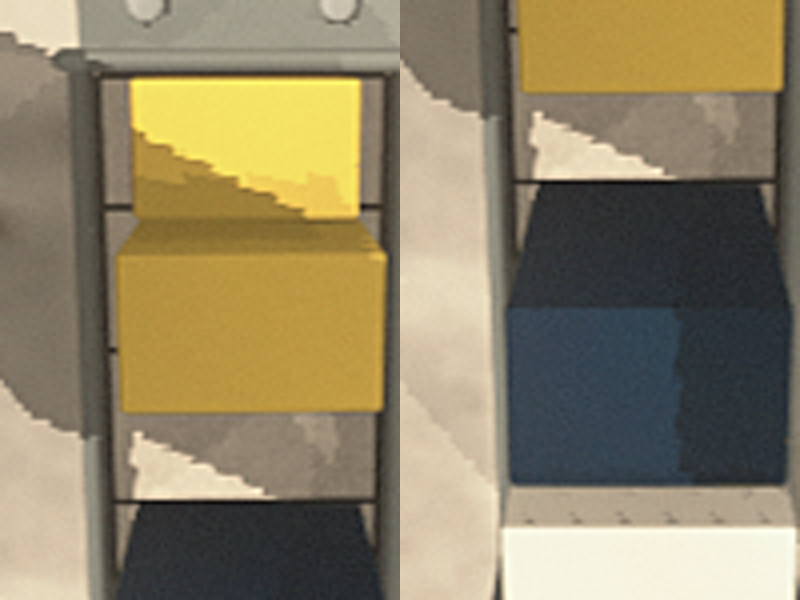

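```bash
cat > m.py <<'E'
from h import *
import pickle
def meas(pk,x0,y0,dy,boxes,lines,floor=()):
    m=pickle.load(open(pk,"rb"))
    def W(x,y,z):
        oy=y0 if x<400 else y0+dy; x%=400
        return np.r_[ray(0,(x0+(x+.5)/4-.5,oy+(y+.5)/4-.5),z,m)]*1000
    for (x,y,Y) in lines: print('line',Y,tf([*W(x,y,.003),0])[:2])
    for (x,y) in floor: print('floor',tf([*W(x,y,.003),0])[:2])
    for n,Wd,T,z,c in boxes:
        L=[(-Wd/2,T/2),(Wd/2,T/2),(Wd/2,-T/2),(-Wd/2,-T/2)][:len(c)]
        r,e=fit(L,[W(*p,z)/1000 for p in c],.185); print(n,tf([r[0],r[1],0])[:2],r[2]-10.6,e)
E
python3 - <<'E'
from m import *
meas("w2.pkl",262,99,80,[('a',.05,.03,.078,[(132,78),(360,78),(358,217),(134,217)]),('b',.058,.035,.093,[(118,254),(385,254),(383,411),(122,411)]),
('d',.065,.045,.103,[(508,308),(792,308),(788,485),(512,485)]),('e',.068,.05,.113,[(503,527),(795,527)])],
[(105,207,76),(372,207,76),(112,351,37),(118,500,-7),(375,500,-7),(775,182,-7)],[(540,182),(765,182)])
E
```

```text
line 76 [-37.9  76.2]
line 76 [34.5 76.1]
line 37 [-37.2  36.9]
line -7 [-36.9  -6.4]
line -7 [37.3 -6.6]
line -7 [37.3 -7.2]
floor [-30.5  -7.1]
floor [34.4 -7.2]
a [ 0.5 95.1] -0.09999999999999964 [[-0.5, 0.3], [0.3, 0.4], [0.3, -0.3], [-0.1, -0.3]]
b [ 1.7 57.1] 0.0 [[-0.5, 0.3], [0.5, 0.5], [0.2, -0.3], [-0.2, -0.5]]
d [  1.1 -29.5] -0.1999999999999993 [[-0.7, 0.3], [0.6, 0.5], [0.4, -0.3], [-0.3, -0.5]]
e [  0.6 -82. ] -0.29999999999999893 [[-0.7, -0.1], [0.7, 0.1]]
```

Emit:
step_arm([
  {"dp":[-28,-1,40],"dr":[0,0,0],"fingers":0},
  {"dp":[-28,-1,45],"dr":[0,0,0],"fingers":0},
  {"dp":[0,0,40],"dr":[0,0,0],"fingers":0},
  {"dp":[0,0,0],"dr":[0,0,0],"fingers":0},
  {"dp":[0,0,0],"dr":[0,0,0],"fingers":0},
])

```text
time_s: 17.75
tool_pos: [0.5094, -0.1986, 0.1183]
tool_rot: [-180.0, -0.0, 100.8]
force: [-0.2, -0.7, 0.4]
grip_width: 0.0872
grasp_force: 0.0
```

```bash
python3 -c "
from h import *
o=env.get_obs();print(tf(),o['tool_rot'],o['grip_width'],o['force'])"
```

```text
[ -0.7 -26.4 118.3] [-1.79998775e+02 -9.96453333e-03  1.00819793e+02] 0.0871804067522388 [-0.23899034 -0.70965702  0.39763178]
```

Emit:
step_arm([
  {"dp":[-2.5,0.7,20],"dr":[0,0,0.004],"fingers":0},
  {"dp":[0,0,20],"dr":[0,0,0],"fingers":0},
  {"dp":[0,0,18],"dr":[0,0,0],"fingers":0.1},
  {"dp":[0,0,0],"dr":[0,0,0],"fingers":0.25},
  {"dp":[0,0,0],"dr":[0,0,0],"fingers":0.4},
])

```text
time_s: 18.38
tool_pos: [0.5109, -0.2016, 0.0603]
tool_rot: [179.9, 0.0, 100.5]
force: [1.1, 0.5, -0.3]
grip_width: 0.066
grasp_force: 0.3
```

Emit:
step_arm([
  {"dp":[0,0,0],"dr":[0,0,0],"fingers":0.6},
  {"dp":[0,0,0],"dr":[0,0,0],"fingers":0.6},
  {"dp":[0,0,0],"dr":[0,0,0],"fingers":0.6},
  {"dp":[-1.5,0,0],"dr":[0,0,0],"fingers":0.6},
  {"dp":[-1,0,0],"dr":[0,0,0],"fingers":0.6},
])

```text
time_s: 19.0
tool_pos: [0.5112, -0.2027, 0.0604]
tool_rot: [180.0, -0.1, 100.6]
force: [-0.9, 3.5, 5.5]
grip_width: 0.0648
grasp_force: 50.0
```

Emit:
step_arm([
  {"dp":[0,0,0],"dr":[0,0,0],"fingers":0.6},
  {"dp":[0,0,0],"dr":[0,0,0],"fingers":0.6},
  {"dp":[0,0,0],"dr":[0,0,0],"fingers":0.3},
  {"dp":[0,0,0],"dr":[0,0,0],"fingers":0.1},
  {"dp":[0,0,0],"dr":[0,0,0],"fingers":0},
])

```text
time_s: 19.62
tool_pos: [0.5107, -0.2043, 0.0597]
tool_rot: [-180.0, 0.0, 100.5]
force: [0.1, -0.5, 0.2]
grip_width: 0.0774
grasp_force: 0.0
```

Emit:
step_arm([
  {"dp":[0,0,-25],"dr":[0,0,0],"fingers":0},
  {"dp":[0,0,-35],"dr":[0,0,0],"fingers":0},
  {"dp":[60,0,0],"dr":[0,0,0],"fingers":0},
  {"dp":[60,0,0],"dr":[0,0,0],"fingers":0},
  {"dp":[0,0,0],"dr":[0,0,0],"fingers":0},
])

```text
time_s: 20.25
tool_pos: [0.4883, -0.0807, 0.1194]
tool_rot: [-180.0, -0.2, 101.0]
force: [0.9, -0.6, -0.8]
grip_width: 0.0866
grasp_force: 0.0
```

```bash
python3 -c "
from h import *
o=env.get_obs();print(tf(),o['tool_rot'],o['grip_width'],o['force'],tf([506,-200,0]))"
```

```text
[  0.2  93.3 119.4] [-1.79993696e+02 -1.58840380e-01  1.01019542e+02] 0.0865774335311337 [ 0.93803257 -0.63181367 -0.75646832] [ -4.4 -27.2   0. ]
```

Emit:
step_arm([
  {"dp":[0.5,0.3,25],"dr":[0,0,0.005],"fingers":0},
  {"dp":[0,0,25],"dr":[0,0,0],"fingers":0.1},
  {"dp":[0,0,21],"dr":[0,0,0],"fingers":0.2},
  {"dp":[0,0,0],"dr":[0,0,0],"fingers":0.35},
  {"dp":[0,0,0],"dr":[0,0,0],"fingers":0.4},
])

```text
time_s: 20.88
tool_pos: [0.4896, -0.0863, 0.0495]
tool_rot: [180.0, 0.0, 100.2]
force: [0.1, -0.2, 0.1]
grip_width: 0.058
grasp_force: 0.0
```

Emit:
step_arm([
  {"dp":[0,0,0],"dr":[0,0,0],"fingers":0.7},
  {"dp":[0,0,0],"dr":[0,0,0],"fingers":0.7},
  {"dp":[0,0,0],"dr":[0,0,0],"fingers":0.7},
  {"dp":[-1,0,0],"dr":[0,0,0],"fingers":0.7},
  {"dp":[-1,0,0],"dr":[0,0,0],"fingers":0.7},
])

```text
time_s: 21.5
tool_pos: [0.4901, -0.0861, 0.0498]
tool_rot: [179.9, -0.1, 100.3]
force: [-0.6, 3.9, 7.9]
grip_width: 0.0496
grasp_force: 50.0
```

Emit:
step_arm([
  {"dp":[0,0,0],"dr":[0,0,0],"fingers":0.7},
  {"dp":[0,0,0],"dr":[0,0,0],"fingers":0.5},
  {"dp":[0,0,0],"dr":[0,0,0],"fingers":0.3},
  {"dp":[0,0,0],"dr":[0,0,0],"fingers":0.1},
  {"dp":[0,0,0],"dr":[0,0,0],"fingers":0},
])

```text
time_s: 22.12
tool_pos: [0.4891, -0.0874, 0.0486]
tool_rot: [-180.0, -0.0, 100.3]
force: [0.6, -0.2, 0.1]
grip_width: 0.0718
grasp_force: 0.0
```

Emit:
step_arm([
  {"dp":[0,0,-25],"dr":[0,0,0],"fingers":0},
  {"dp":[0,0,-50],"dr":[0,0,0],"fingers":0},
  {"dp":[0,0,-50],"dr":[0,0,0],"fingers":0},
  {"dp":[0,0,-50],"dr":[0,0,0],"fingers":0},
  {"dp":[0,0,-20],"dr":[0,0,0],"fingers":0},
])

```text
time_s: 22.75
tool_pos: [0.4907, -0.0877, 0.2469]
tool_rot: [179.7, 0.0, 100.2]
force: [-0.3, -0.1, -0.8]
grip_width: 0.0865
grasp_force: 0.0
```

Run:
```python
from h import *
o=env.get_obs();print(o['time_s'],tf(),o['tool_rot'],o['tool_pos'])
p=o['tool_pos']*1000
plan([559.4,162.4,150],92.8,10,0,start=(p,o['tool_rot'][2]))
```

```text
22.75 [  1.2  86.  246.9] [1.79729710e+02 5.51200815e-03 1.00242558e+02] [ 0.49065991 -0.08770718  0.2469408 ]
[{"dp": [23.4, 11.2, 9.7], "dr": [-0.0, -0.0, 0.013], "fingers": 0}, {"dp": [23.5, 10.9, 9.7], "dr": [-0.0, -0.0, 0.013], "fingers": 0}, {"dp": [23.7, 10.6, 9.7], "dr": [-0.0, -0.0, 0.013], "fingers": 0}, {"dp": [23.8, 10.3, 9.7], "dr": [-0.0, -0.0, 0.013], "fingers": 0}, {"dp": [23.9, 10.0, 9.7], "dr": [-0.0, -0.0, 0.013], "fingers": 0}]
[{"dp": [24.1, 9.7, 9.7], "dr": [-0.0, -0.0, 0.013], "fingers": 0}, {"dp": [24.2, 9.3, 9.7], "dr": [-0.0, -0.0, 0.013], "fingers": 0}, {"dp": [24.3, 9.0, 9.7], "dr": [-0.0, -0.0, 0.013], "fingers": 0}, {"dp": [24.4, 8.7, 9.7], "dr": [-0.0, -0.0, 0.013], "fingers": 0}, {"dp": [24.6, 8.5, 9.6], "dr": [-0.0, -0.0, 0.013], "fingers": 0}]
```

Emit:
step_arm([
  {"dp":[47,22,10],"dr":[0,0,0.026],"fingers":0},
  {"dp":[47.5,21,10],"dr":[0,0,0.026],"fingers":0},
  {"dp":[48,19.5,25],"dr":[0,0,0.026],"fingers":0},
  {"dp":[48.5,18.5,25],"dr":[0,0,0.026],"fingers":0},
  {"dp":[49,17,25],"dr":[0,0,0.026],"fingers":0},
])

```text
time_s: 23.38
tool_pos: [0.5565, 0.1648, 0.1479]
tool_rot: [180.0, -0.0, 92.7]
force: [0.9, 0.2, 0.8]
grip_width: 0.0871
grasp_force: 0.0
```

Emit:
step_arm([
  {"dp":[0,0,0],"dr":[0,0,0],"fingers":0},
  {"dp":[0,0,10],"dr":[0,0,0],"fingers":0},
  {"dp":[0,0,10],"dr":[0,0,0],"fingers":0},
  {"dp":[0,0,0],"dr":[0,0,0],"fingers":0},
  {"dp":[0,0,0],"dr":[0,0,0],"fingers":0},
])

```text
time_s: 24.0
tool_pos: [0.5565, 0.1626, 0.1293]
tool_rot: [180.0, -0.0, 92.7]
force: [-0.1, 0.4, 0.3]
grip_width: 0.0874
grasp_force: 0.0
```

Run:
```python
from h import *
o=env.get_obs();print(o['time_s'],o['tool_rot'],o['tool_pos'])
plan([559.4,162.4,o['tool_pos'][2]*1000],92.8,1,0)
```

```text
24.0 [ 1.79964968e+02 -2.14543217e-02  9.27408953e+01] [0.55648973 0.1626392  0.12928292]
[{"dp": [-0.4, 2.9, 0.0], "dr": [0.001, -0.0, -0.001], "fingers": 0}]
```

Emit:
step_arm([
  {"dp":[0,2.5,28],"dr":[0,0,0],"fingers":0},
  {"dp":[0,0,28],"dr":[0,0,0],"fingers":0},
  {"dp":[0,0,26],"dr":[0,0,0],"fingers":0},
  {"dp":[0,0,0],"dr":[0,0,0],"fingers":0.2},
  {"dp":[0,0,0],"dr":[0,0,0],"fingers":0.3},
])

```text
time_s: 24.62
tool_pos: [0.5597, 0.1635, 0.0482]
tool_rot: [179.9, -0.0, 92.8]
force: [0.3, -0.1, -0.2]
grip_width: 0.074
grasp_force: 0.0
```

Emit:
step_arm([
  {"dp":[0,0,0],"dr":[0,0,0],"fingers":0.4},
  {"dp":[0,0,0],"dr":[0,0,0],"fingers":0.6},
  {"dp":[0,0,0],"dr":[0,0,0],"fingers":0.6},
  {"dp":[0,0,0],"dr":[0,0,0],"fingers":0.6},
  {"dp":[0,0,0],"dr":[0,0,0],"fingers":0.6},
])

```text
time_s: 25.25
tool_pos: [0.5596, 0.1637, 0.0483]
tool_rot: [179.9, -0.1, 92.8]
force: [-0.6, -0.7, 7.0]
grip_width: 0.0619
grasp_force: 50.0
```

Run:
```python
from h import *
o=env.get_obs();p=o['tool_pos']*1000;print(o['time_s'],o['tool_rot'],p,o['grip_width'])
# field c centre, held box centre relative to the tool
a=np.radians(10.6);c=np.array([505.3-15*np.sin(a),-172.5+15*np.cos(a)]);print(c)
up=[p[0],p[1],p[2]+165]
plan([*c,p[2]+165],100.6,10,.6,start=(up,o['tool_rot'][2]))
```

```text
25.25 [ 1.79894967e+02 -5.99951205e-02  9.28066163e+01] [559.64155009 163.74069756  48.31674981] 0.06188165593762874
[ 502.54072974 -157.75596976]
[{"dp": [-31.8, -7.3, -0.0], "dr": [0.0, 0.0, -0.014], "fingers": 0.6}, {"dp": [-31.7, -7.7, -0.0], "dr": [-0.0, 0.0, -0.014], "fingers": 0.6}, {"dp": [-31.6, -8.2, -0.0], "dr": [-0.0, 0.0, -0.014], "fingers": 0.6}, {"dp": [-31.5, -8.6, -0.0], "dr": [-0.0, 0.0, -0.013], "fingers": 0.6}, {"dp": [-31.4, -9.0, -0.0], "dr": [-0.0, 0.0, -0.014], "fingers": 0.6}]
[{"dp": [-31.3, -9.5, -0.0], "dr": [-0.0, 0.0, -0.013], "fingers": 0.6}, {"dp": [-31.1, -9.8, -0.0], "dr": [-0.0, 0.0, -0.014], "fingers": 0.6}, {"dp": [-31.0, -10.3, -0.0], "dr": [-0.0, 0.0, -0.013], "fingers": 0.6}, {"dp": [-30.9, -10.7, -0.0], "dr": [-0.0, 0.0, -0.014], "fingers": 0.6}, {"dp": [-30.7, -11.1, -0.0], "dr": [-0.0, 0.0, -0.013], "fingers": 0.6}]
```

Emit:
step_arm([
  {"dp":[0,0,-15],"dr":[0,0,0],"fingers":0.6},
  {"dp":[0,0,-40],"dr":[0,0,0],"fingers":0.6},
  {"dp":[0,0,-50],"dr":[0,0,0],"fingers":0.6},
  {"dp":[0,0,-45],"dr":[0,0,0],"fingers":0.6},
  {"dp":[-15,-3.5,-15],"dr":[0,0,0],"fingers":0.6},
])

```text
time_s: 25.88
tool_pos: [0.5573, 0.1494, 0.2154]
tool_rot: [179.7, -0.1, 92.9]
force: [-0.0, -0.1, -1.9]
grip_width: 0.0621
grasp_force: 50.0
```

Emit:
step_arm([
  {"dp":[-30,-7.5,0],"dr":[0,0,-0.014],"fingers":0.6},
  {"dp":[-36,-9,0],"dr":[0,0,-0.02],"fingers":0.6},
  {"dp":[-36,-9.5,0],"dr":[0,0,-0.02],"fingers":0.6},
  {"dp":[-36,-10.5,0],"dr":[0,0,-0.02],"fingers":0.6},
  {"dp":[-36,-11,0],"dr":[0,0,-0.02],"fingers":0.6},
])

```text
time_s: 26.5
tool_pos: [0.5219, -0.0315, 0.2107]
tool_rot: [-179.9, -0.0, 98.2]
force: [0.6, -0.1, -1.0]
grip_width: 0.0621
grasp_force: 50.0
```

Emit:
step_arm([
  {"dp":[-36,-11.5,0],"dr":[0,0,-0.02],"fingers":0.6},
  {"dp":[-35,-12,0],"dr":[0,0,-0.02],"fingers":0.6},
  {"dp":[-30,-10.5,0],"dr":[0,0,0],"fingers":0.6},
  {"dp":[-15,-6,0],"dr":[0,0,0],"fingers":0.6},
  {"dp":[0,0,0],"dr":[0,0,0],"fingers":0.6},
])

```text
time_s: 27.12
tool_pos: [0.5022, -0.1512, 0.2114]
tool_rot: [-180.0, -0.0, 100.3]
force: [0.6, -0.0, -1.1]
grip_width: 0.0618
grasp_force: 50.0
```

Emit:
step_arm([
  {"dp":[0,0,0],"dr":[0,0,0],"fingers":0.6},
  {"dp":[0,0,0],"dr":[0,0,0],"fingers":0.6},
  {"dp":[0,0,0],"dr":[0,0,0],"fingers":0.6},
  {"dp":[0,0,0],"dr":[0,0,0],"fingers":0.6},
  {"dp":[0,0,0],"dr":[0,0,0],"fingers":0.6},
])

```text
time_s: 27.75
tool_pos: [0.5032, -0.1501, 0.2119]
tool_rot: [180.0, -0.0, 100.5]
force: [0.3, 0.3, -1.2]
grip_width: 0.0615
grasp_force: 50.0
```

Run:
```python
from h import *
import cv2,pickle
o=env.get_obs();print(o['time_s'],tf(),o['tool_rot'],o['grip_width'],o['force'])
m=env.camera_model("wrist");i=env.read_camera("wrist")[:,:,::-1];cv2.imwrite("pics/w3.png",i);pickle.dump(m,open("w3.pkl","wb"))
cv2.imwrite("pics/c5.png",cv2.resize(i[90:290,220:420],None,fx=3,fy=3,interpolation=cv2.INTER_CUBIC))
```

```text
27.75 [  2.   22.4 211.9] [ 1.79992989e+02 -8.25047856e-04  1.00501920e+02] 0.0615371993682414 [ 0.32523759  0.25186299 -1.19376774]
```

View pics/c5.png

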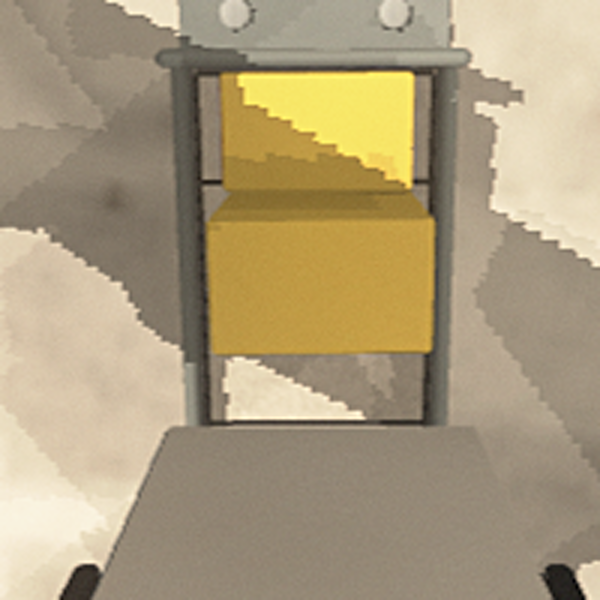

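Run:
```python
from h import *
import pickle
m=pickle.load(open("w3.pkl","rb"))
W=lambda x,y,z:tf([*(ray(0,(220+(x+.5)/3-.5,90+(y+.5)/3-.5),z,m)*1000),0])[:2]
for n,z,c in(('a',.078,[(222,72),(413,72),(411,190),(225,190)]),('b',.093,[(210,220),(434,219),(431,352),(212,354)])):
    P=np.array([W(*p,z) for p in c]);print(n,P.mean(0),P.tolist())
print('line-7',W(300,423,.003),'line76',W(423,182,.003),'held',W(170,427,.1636),W(472,427,.1636))
```

```text
a [ 0.8  94.85] [[-23.6, 109.7], [25.2, 109.6], [25.3, 80.0], [-23.7, 80.1]]
b [ 1.725 56.875] [[-26.4, 74.1], [30.1, 74.2], [30.3, 39.8], [-27.1, 39.4]]
line-7 [-6.1 -7.3] line76 [35.2 75.8] held [-28.7  41.3] [31.9 41.2]
```

Emit:
step_arm([
  {"dp":[-4,-1,20],"dr":[0,0,-0.002],"fingers":0.6},
  {"dp":[-2.2,-0.6,20],"dr":[0,0,0],"fingers":0.6},
  {"dp":[0,0,5],"dr":[0,0,0],"fingers":0.6},
  {"dp":[0,0,0],"dr":[0,0,0],"fingers":0.6},
  {"dp":[0,0,0],"dr":[0,0,0],"fingers":0.6},
])

```text
time_s: 28.42
tool_pos: [0.5033, -0.1566, 0.1677]
tool_rot: [179.9, 0.0, 100.6]
force: [-0.3, 0.0, -0.8]
grip_width: 0.0622
grasp_force: 50.0
```

Run:
```python
from h import *
for _ in range(3):
    o=env.get_obs();print(o['time_s'],tf(),o['tool_rot'])
```

```text
28.425 [  0.9  16.  167.7] [1.79919554e+02 1.58666701e-02 1.00611379e+02]
28.425 [  0.9  16.  167.7] [1.79919554e+02 1.58666701e-02 1.00611379e+02]
28.425 [  0.9  16.  167.7] [1.79919554e+02 1.58666701e-02 1.00611379e+02]
```

Emit:
step_arm([
  {"dp":[0,-0.4,20],"dr":[0,0,0],"fingers":0.6},
  {"dp":[0,0,20],"dr":[0,0,0],"fingers":0.6},
  {"dp":[0,0,20],"dr":[0,0,0],"fingers":0.6},
  {"dp":[0,0,0],"dr":[0,0,0],"fingers":0.6},
  {"dp":[0,0,0],"dr":[0,0,0],"fingers":0.6},
])

```text
time_s: 29.05
tool_pos: [0.5031, -0.1569, 0.108]
tool_rot: [179.9, 0.0, 100.6]
force: [-0.0, -0.0, -0.8]
grip_width: 0.0616
grasp_force: 50.0
```

Run:
```python
from h import *
o=env.get_obs();print(o['time_s'],tf(),o['tool_rot'],o['force'])
```

```text
29.05 [  0.7  15.8 108. ] [1.79903888e+02 2.95972473e-02 1.00605917e+02] [-0.0227386  -0.04470091 -0.8409388 ]
```

Emit:
step_arm([
  {"dp":[0.2,0,18],"dr":[0,0,0],"fingers":0.6},
  {"dp":[0,0,18],"dr":[0,0,0],"fingers":0.6},
  {"dp":[0,0,14],"dr":[0,0,0],"fingers":0.6},
  {"dp":[0,0,3],"dr":[0,0,0],"fingers":0.6},
  {"dp":[0,0,1.5],"dr":[0,0,0],"fingers":0.6},
])

```text
time_s: 29.68
tool_pos: [0.5023, -0.1566, 0.0521]
tool_rot: [-180.0, 0.0, 100.6]
force: [0.7, 0.5, -1.2]
grip_width: 0.0619
grasp_force: 50.0
```

Emit:
step_arm([
  {"dp":[0,0,0.7],"dr":[0,0,0],"fingers":0.6},
  {"dp":[0,0,0.5],"dr":[0,0,0],"fingers":0.6},
  {"dp":[0,0,0],"dr":[0,0,0],"fingers":0.6},
  {"dp":[0,0,0],"dr":[0,0,0],"fingers":0.6},
  {"dp":[0,0,0],"dr":[0,0,0],"fingers":0.6},
])

```text
time_s: 30.3
tool_pos: [0.5024, -0.1565, 0.0514]
tool_rot: [180.0, -0.0, 100.6]
force: [0.1, -0.5, 0.8]
grip_width: 0.0617
grasp_force: 50.0
```

Run:
```python
from h import *
o=env.get_obs();print(o['time_s'],tf(),o['tool_rot'],o['force'])
```

```text
30.3 [ 0.1 16.3 51.4] [ 1.79973337e+02 -4.10308315e-03  1.00600899e+02] [ 0.08853208 -0.48994636  0.80510714]
```

Touching down; release gently, rise, and look.

Emit:
step_arm([
  {"dp":[0,0,0.4],"dr":[0,0,0],"fingers":0.6},
  {"dp":[0,0,0],"dr":[0,0,0],"fingers":0.3},
  {"dp":[0,0,0],"dr":[0,0,0],"fingers":0.15},
  {"dp":[0,0,0],"dr":[0,0,0],"fingers":0},
  {"dp":[0,0,0],"dr":[0,0,0],"fingers":0},
])

```text
time_s: 30.92
tool_pos: [0.5022, -0.1565, 0.0506]
tool_rot: [-180.0, 0.0, 100.6]
force: [0.2, 0.8, 0.0]
grip_width: 0.0829
grasp_force: 0.0
```

Emit:
step_arm([
  {"dp":[0,0,-25],"dr":[0,0,0],"fingers":0},
  {"dp":[0,0,-50],"dr":[0,0,0],"fingers":0},
  {"dp":[0,0,-60],"dr":[0,0,0],"fingers":0},
  {"dp":[0,0,-55],"dr":[0,0,0],"fingers":0},
  {"dp":[0,0,0],"dr":[0,0,0],"fingers":0},
])

```text
time_s: 31.55
tool_pos: [0.5049, -0.1574, 0.2453]
tool_rot: [179.5, 0.1, 100.6]
force: [1.6, -0.3, -0.0]
grip_width: 0.087
grasp_force: 0.0
```

Run:
```python
from h import *
import cv2,pickle
o=env.get_obs();print(o['time_s'],tf(),o['tool_rot'])
m=env.camera_model("wrist");i=env.read_camera("wrist")[:,:,::-1];cv2.imwrite("pics/w4.png",i);pickle.dump(m,open("w4.pkl","wb"))
f=lambda y:cv2.resize(i[y:y+150,262:362],None,fx=4,fy=4,interpolation=cv2.INTER_CUBIC)
cv2.imwrite("pics/c6.png",np.hstack([f(99),f(189)]))
```

```text
31.55 [  2.4  14.9 245.3] [1.79494553e+02 1.05165460e-01 1.00594076e+02]
```

View pics/c6.png

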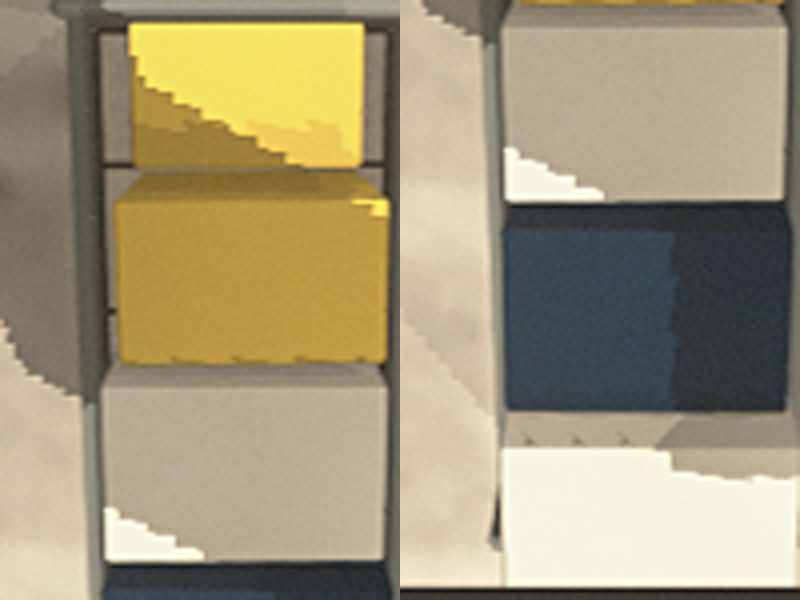

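Run:
```python
from m import *
meas("w4.pkl",262,99,90,[('a',.05,.03,.078,[(130,23),(364,23),(361,165),(133,165)]),('b',.058,.035,.093,[(116,200),(389,200),(386,362),(120,362)]),
('c',.062,.04,.098,[(103,386),(387,386),(383,560),(105,560)]),
('d',.065,.045,.103,[(502,229),(791,229),(786,410),(507,410)]),('e',.068,.05,.113,[(502,447),(798,447)])],
[(105,165,76),(372,165,76),(112,311,37)])
```

```text
line 76 [-37.5  76.1]
line 76 [33.9 76. ]
line 37 [-36.9  37.1]
a [ 0.5 95. ] -0.09999999999999964 [[-0.3, 0.4], [0.1, 0.4], [0.3, -0.4], [-0.1, -0.4]]
b [ 1.6 57.1] -0.09999999999999964 [[-0.4, 0.3], [0.4, 0.5], [0.2, -0.3], [-0.1, -0.4]]
c [-0.2 16.1] -0.29999999999999893 [[-0.7, 0.3], [0.4, 0.4], [0.2, -0.4], [0.1, -0.3]]
d [  0.  -30.7] -0.1999999999999993 [[-0.7, 0.3], [0.6, 0.6], [0.5, -0.3], [-0.4, -0.6]]
e [  0.5 -81.9] -0.29999999999999893 [[-0.8, -0.2], [0.8, 0.2]]
```

Emit:
step_arm([
  {"dp":[40,-1,40],"dr":[0,0,0],"fingers":0},
  {"dp":[40,-1,45],"dr":[0,0,0],"fingers":0},
  {"dp":[0,0,45],"dr":[0,0,0],"fingers":0},
  {"dp":[0,0,0],"dr":[0,0,0],"fingers":0},
  {"dp":[0,0,0],"dr":[0,0,0],"fingers":0},
])

```text
time_s: 32.22
tool_pos: [0.4859, -0.079, 0.1114]
tool_rot: [180.0, 0.0, 100.5]
force: [0.4, -0.7, 0.3]
grip_width: 0.0871
grasp_force: 0.0
```

```bash
python3 -c "
from h import *
o=env.get_obs();print(tf(),o['tool_rot'])"
```

```text
[ -1.8  95.5 111.4] [1.79984805e+02 3.82832432e-02 1.00530186e+02]
```

Emit:
step_arm([
  {"dp":[0,2,25],"dr":[0,0,-0.001],"fingers":0},
  {"dp":[0,0,25],"dr":[0,0,0],"fingers":0.1},
  {"dp":[0,0,13],"dr":[0,0,0],"fingers":0.2},
  {"dp":[0,0,0],"dr":[0,0,0],"fingers":0.3},
  {"dp":[0,0,0],"dr":[0,0,0],"fingers":0.4},
])

```text
time_s: 32.85
tool_pos: [0.4886, -0.0781, 0.049]
tool_rot: [179.9, 0.0, 100.6]
force: [-0.7, 1.3, 0.8]
grip_width: 0.0586
grasp_force: 0.0
```

Emit:
step_arm([
  {"dp":[0,0,0],"dr":[0,0,0],"fingers":0.7},
  {"dp":[0,0,0],"dr":[0,0,0],"fingers":0.7},
  {"dp":[0,0,0],"dr":[0,0,0],"fingers":0.7},
  {"dp":[0,0,0],"dr":[0,0,0],"fingers":0.7},
  {"dp":[0,0,0],"dr":[0,0,0],"fingers":0.7},
])

```text
time_s: 33.48
tool_pos: [0.4885, -0.0779, 0.0487]
tool_rot: [179.9, 0.0, 100.7]
force: [-0.5, -0.7, 5.8]
grip_width: 0.0495
grasp_force: 50.0
```

Emit:
step_arm([
  {"dp":[-1,0,0],"dr":[0,0,0],"fingers":0.7},
  {"dp":[-1,0,0],"dr":[0,0,0],"fingers":0.7},
  {"dp":[-0.5,0,0],"dr":[0,0,0],"fingers":0.7},
  {"dp":[0,0,0],"dr":[0,0,0],"fingers":0.7},
  {"dp":[0,0,0],"dr":[0,0,0],"fingers":0.7},
])

```text
time_s: 34.1
tool_pos: [0.4885, -0.0782, 0.0488]
tool_rot: [179.9, -0.2, 100.7]
force: [-2.3, 4.4, 8.3]
grip_width: 0.05
grasp_force: 50.0
```

```bash
python3 -c "
from h import *
o=env.get_obs();print(tf(),tf([486,-79,0]),o['tool_rot'],o['force'])"
```

```text
[ 0.9 95.8 48.8] [-1.8 95.5  0. ] [179.93078175  -0.18027797 100.69904809] [-2.25415977  4.43663199  8.33703126]
```

Emit:
step_arm([
  {"dp":[-1,0,-0.3],"dr":[0,0,0],"fingers":0.7},
  {"dp":[-0.5,0,0],"dr":[0,0,0],"fingers":0.7},
  {"dp":[0,0,0],"dr":[0,0,0],"fingers":0.7},
  {"dp":[0,0,0],"dr":[0,0,0],"fingers":0.7},
  {"dp":[0,0,0],"dr":[0,0,0],"fingers":0.7},
])

```text
time_s: 34.72
tool_pos: [0.4891, -0.0807, 0.0487]
tool_rot: [179.9, -0.1, 100.7]
force: [-0.1, 3.5, 6.0]
grip_width: 0.0495
grasp_force: 50.0
```

```bash
python3 -c "
from h import *
o=env.get_obs();print(tf(),o['tool_rot'],o['force'])"
```

```text
[ 1.  93.2 48.7] [ 1.79900984e+02 -7.34283002e-02  1.00682095e+02] [-0.05187069  3.49134869  6.0172367 ]
```

Emit:
step_arm([
  {"dp":[0,0,0],"dr":[0,0,0],"fingers":0.5},
  {"dp":[0,0,0],"dr":[0,0,0],"fingers":0.35},
  {"dp":[0,0,0],"dr":[0,0,0],"fingers":0.2},
  {"dp":[0,0,0],"dr":[0,0,0],"fingers":0},
  {"dp":[0,0,0],"dr":[0,0,0],"fingers":0},
])

```text
time_s: 35.35
tool_pos: [0.488, -0.082, 0.0479]
tool_rot: [-180.0, 0.0, 100.6]
force: [1.1, 0.7, 0.0]
grip_width: 0.0787
grasp_force: 0.0
```

Emit:
step_arm([
  {"dp":[0,0,-25],"dr":[0,0,0],"fingers":0},
  {"dp":[0,0,-50],"dr":[0,0,0],"fingers":0},
  {"dp":[-30,0,-50],"dr":[0,0,0],"fingers":0},
  {"dp":[-40,0,-45],"dr":[0,0,0],"fingers":0},
  {"dp":[0,0,0],"dr":[0,0,0],"fingers":0},
])

```text
time_s: 35.98
tool_pos: [0.5032, -0.1551, 0.222]
tool_rot: [179.6, 0.2, 100.3]
force: [0.5, 0.4, -0.0]
grip_width: 0.0871
grasp_force: 0.0
```

Run:
```python
from h import *
import cv2,pickle
o=env.get_obs();print(o['time_s'],tf(),o['tool_rot'])
m=env.camera_model("wrist");i=env.read_camera("wrist")[:,:,::-1];pickle.dump(m,open("w5.pkl","wb"))
cv2.imwrite("pics/w5.png",i)
f=lambda y:cv2.resize(i[y:y+150,262:362],None,fx=4,fy=4,interpolation=cv2.INTER_CUBIC)
cv2.imwrite("pics/c7.png",np.hstack([f(105),f(200)]))
```

```text
35.975 [  1.1  17.5 222. ] [179.58757531   0.19763613 100.31671155]
```

View pics/c7.png

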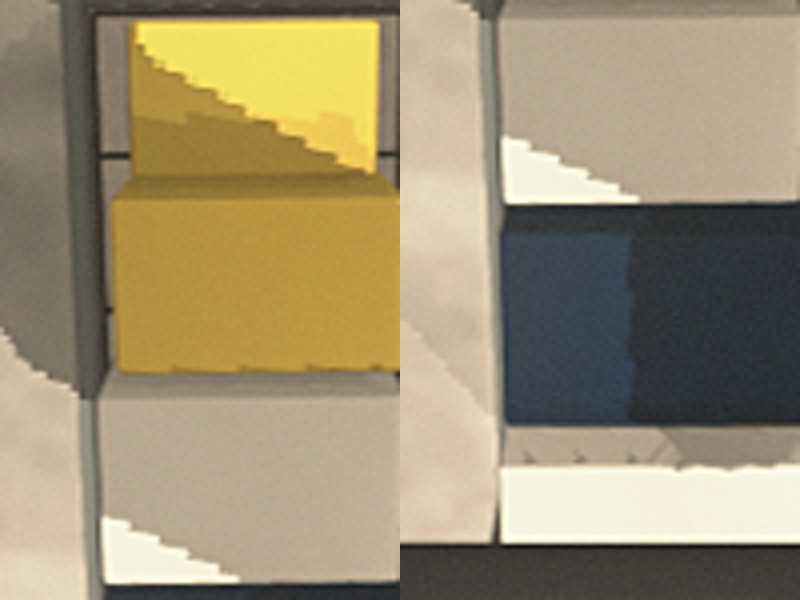

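All five boxes stand upright, square and inside their own fields. In the last crop, box a (130–378, 20–180) has come off the end wall to about y = +93 mm.

```bash
python3 -c "
from cell import env
print(env.sign_off())"
```

```text
the job is handed in; nothing more can be done
None
```

The job is handed in at about 36 s of the 61 s limit: the four boxes were slid apart to within about 1 mm of their field centres without lifting any out, and the spare box stands upright and square in the gap over field c.

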